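# Close up the coil unit: turn the screening can over and latch it

### The arm

A 6-joint arm with a two-finger parallel gripper is mounted at the origin on the work surface. World frame = base frame: x ahead of the robot, y to its left, z up, the work surface at z = 0. Lengths are in m, angles in degrees, forces in N, time in s.
With the tool pointing down it reaches from about 0.4 to 0.825 m from the base axis. Payload 7 kg.
Tool frame: the origin (TCP) lies midway between the tips of the shut fingers; the grasp point (between the pads) lies ctrl.grasp_offset behind it (ctrl.grasp_offset is the distance from the TCP to the grasp point, in m); z points along the fingers, y is the line along which they close (so a half turn about z gives the same grasp; the last joint's range is limited). The gripper opens to 88 mm and grips with 3 to 60 N. Pads are 19 mm wide; open, the fingers measure 130 mm over their backs; the gripper's body (78 mm by 193 mm) begins 47 mm behind the grasp point.
Start: joints at [-48.409, 20.546, 0.682, 0, -70.136, -16.507], TCP at [0.286, -0.611, 0.227] pointing down, gripper open.
Joint ranges: [-176.03, 176.03], [-82.01, 121.73], [-58.28, 71.71], [-173.87, 95.51], [-174.79, -0.11], [-173.66, 173.66]. Speed limits (degrees/s): [136.94, 136.94, 172.46, 180, 180, 180].

### API

Orientations are given as [roll, pitch, yaw] about the fixed x, y, z axes, in that order (R = Rz(yaw) Ry(pitch) Rx(roll)).
In Python, from plant import ctrl gives the robot as it stands. The module is installed in compiled form; this text tells all that it offers.
- The arm moves only by the tool send_rows, never from a script. Its argument "increments" is a list that holds one entry, the list of rows, each a list of 4 numbers: the shift along the world's x, y, z normalised to -1 to 1, where 1 is 0.2 m, then the turn about the world's z normalised to -1 to 1, where 1 is 1.5 rad. In form: [[[x, y, z, roll], ...]]. A call has 1 to 12 rows; each row is the pose to reach, as a shift and turn from the pose commanded when the call began; what a row does not reach only later rows make up. A row lasts 1/8 s, in which the tool goes at most 62.5 mm and 10.7 degrees, less where a joint would pass 70% of its speed; a pose out of reach is approached as far as the arm can. A call with a number of a shift or a turn outside -1 to 1 is refused whole. A call with a gripper value outside its range is refused whole. "jaw" is the opening, from 0 (shut) to 1 (fully open), set as the call begins (left out, the last holds). The fingers move at their own pace and stop on an object; the grip force is fixed at half the most. Time passes only in rows, so rows that repeat a pose let the fingers close. It gives the time, the measured TCP pose, the force, the opening and the grip force at its end, in the units of the state.
- ctrl.get_obs(): the state, without advancing time (a new reading comes with each control period).
- ctrl.snapshot(name): name is "side" or "top" or "wrist"; returns the picture (400x640x3 uint8, red, green, blue); there is no depth.
- ctrl.calibration(name): a dict with "mtx" (3x3 intrinsics, pixels), "k1" (the pictures are not rectified: a ray, as slopes to the right and down, at radius r is drawn at 1 + k1 r^2 times it, then the intrinsics apply), "eye" and "attitude" of the camera in the world. Camera axes: x right, y up, looking along -z (the intrinsics and any distortion apply to the point x, -y, -z); pixel columns grow to the right and rows downward; lengths in m; the calibration is good to about 2 mm. A picture is of the moment at which its call begins: read the wrist's pose just before it. calibration takes no time and is no camera call; for the wrist camera it gives the pose at the moment of the call.
- ctrl.close_job(): hands the job in; it is judged then, once.
Trained networks look in the newest picture that a camera, given by its name, has taken for a name from the list of things; names that differ only in an ending like _2 or _b are one class to them, and where a whole thing is asked for, a point or a joint stands for the part that bears it (a point fixed in the world has none). Each returns a list of dicts, best first, with "conf" (0 to 1); they miss things now and then, are a little off and sometimes report something else, mostly with a low value. They report only what shows in the picture. A call takes as long as a camera call. They do not tell look-alikes from the thing itself.
- ctrl.trace(thing, camera): "mask" (400x640 bool, what is visible of it) and "bbox" ([left, top, right, bottom] in pixels, round what is visible of it).
- ctrl.spot_point(thing, camera): "pixel" ([row, column] in pixels: a listed point, or the origin of a listed thing).
The state is a dict: "clock": time; "joint_pos": joint angles; "qvel": joint speeds; "tau": joint torques, N m; "tool_pos": TCP position; "orientation": TCP orientation; "force": force on the tool from outside, world axes, zero at the start; "moment": the same for the moment, N m; "opening": finger opening in m; "gripper_force": force on a finger pad.
Only numpy, scipy, OpenCV 4.12 (cv2) and the standard library are available. Lean on these libraries where they do the work, as an engineer would, in place of code of your own. Each camera call takes 0.05 s, during which the arm holds its last target. There are 200 camera calls.

### The job

The square screening can of the coil unit has been left standing mouth up on the bench. Turn it over and put it mouth down over the coil, with its rim flat on the chassis plate, then swing the hold-down bar across the top of the can until it is fully home in its catch. Do not drop or throw the can, and leave the microphone, meter and jar where they are.

Things in the scene. Friction and masses are not known exactly. Their poses are not given: they have to be found in the camera images.
- can: Open-topped square can of bare aluminium, 60 x 60 mm outside and 68 mm tall, walls 3 mm (54 mm square inside), closed end 3 mm thick, about 0.18 kg. Origin: outside centre of the closed end; z points from the closed end to the mouth (up at the start), x and y are square to the sides. It starts standing on the bench mouth up; it can also lie steadily on a side.
- can_mouth (a point): Centre of the can's open mouth, 68 mm from its origin along its z; axes as the can.
- chassis: Fixed aluminium plate 170 (x) x 205 (y) x 10 mm on the bench; origin: centre of its underside. In its middle the coil, 35 mm across, top 30 mm above the plate. At y = +80 mm the hinge post (16 mm across, 82 mm above the bench); at y = -80 mm the catch post, its fork open to -x, top 97 mm above the bench. Two terminals 16 mm tall at x = 70, y = +-50 mm.
- coil_seat (a point): On the plate's upper face (10 mm above the bench), at the coil's axis: where the centre of the can's mouth belongs; axes as the chassis.
- bar (a joint): Angle of the hold-down bar about the upright hinge post. 0: closed, the bar points to the chassis's -y, its end in the fork. Grows as it opens, clockwise seen from above; at pi/2 it points to the chassis's -x. Starts open (1.5 to 1.8) and stays where it is left; travel 0 to 2.0. 1 to 2 N at the knob moves it.
- bar_hinge (a point): On the hinge axis at the bar's underside, 82 mm above the bench (4 mm above the top of a can that is properly down).
- bar_knob (a point): Centre of the upright black knob on the bar, a cylinder 16 mm across and 40 mm tall (90 to 130 mm above the bench), 110 mm from the hinge axis. The steel bar is 14 mm wide and 8 mm thick and runs 164 mm from the hinge axis.
- mic: Bystander: black hand microphone about 120 x 52 x 30 mm lying on the bench; origin under its middle.
- meter: Bystander: grey hand meter 140 x 72 x 38 mm lying on the bench; origin under its middle.
- jar: Bystander: glass jar with a black cap, 64 mm across, 85 mm tall, standing on the bench; origin under its middle.
There are look-alikes about, which are no part of the job. Leave any orange look-alike of the can alone.

How it is judged (in metres and radians):
On the way, in this order (a step that is already met when the one before it is completed fails the run):
1. the can is mouth down over the coil, its rim flat on the plate (angle between can's own z axis and vertical above 3.08 rad and z of can_mouth in the frame of coil_seat below 0.004 m and horizontal distance between can_mouth and coil_seat below 0.016 m), for 0.2 s.
2. the bar is home in its catch (value of joint bar below 0.06 rad), for 0.2 s.
At the end, for the whole second after the job is handed in: The can stands mouth down (within 3.5 degrees) over the coil, its rim within 4 mm of the plate and its mouth centred within 16 mm of the coil's axis, at rest; the bar is within 0.06 rad of fully closed (all of step 1 and value of joint bar below 0.06 rad and linear speed of can below 0.02 m/s); the robot touches nothing.
It fails at once if the can is dropped or thrown (faster than 0.8 m/s while not in the fingers) (linear speed of can above 0.8 m/s and contact force between the fingers and can below 0.1 N).
It fails at once if the microphone is moved more than 30 mm (distance of mic from where it was at the start of the episode above 0.03 m).
It fails at once if the meter is moved more than 30 mm (distance of meter from where it was at the start of the episode above 0.03 m).
It fails at once if the jar is moved more than 30 mm (distance of jar from where it was at the start of the episode above 0.03 m).
It also fails if it takes over 70 s, if anything falls off the work surface, if the arm or the gripper's body presses on something with over 40 N, if the wrist force passes 120 N, or if a joint passes its speed limit or range.

## Working session

There is one attempt and no reset: what is moved stays moved. The work goes in short steps, Python scripts to look and compute and a tool call to move; the robot and the scene stay as the last step left them, time stands still between calls to the robot, and variables do not carry over. Pictures are saved under pics/ and viewed, at most 10 in all, crops included, and the job is handed in when it is done.

Besides the shell and the picture viewer there is one more tool, called after "Call:" in YAML: its name, and indented under it one key for each argument. send_rows: Moves the arm, as the interface text tells. Its arguments: {"type":"object","properties":{"increments":{"type":"array"},"jaw":{"type":"number"}},"required":["increments"]}

```bash
mkdir -p pics
cat > h.py <<'E'
import numpy as np, cv2
from plant import ctrl
def snap(cam,name=None):
    im=ctrl.snapshot(cam)
    if name: cv2.imwrite(f'pics/{name}.png',im[:,:,::-1])
    return im
from scipy.spatial.transform import Rotation as R
def Rc(c):
    a=np.array(c['attitude'],float)
    if a.shape==(3,3): return a
    if a.size==4: return R.from_quat(a).as_matrix()
    return R.from_euler('xyz',a,degrees=True).as_matrix()
def ray(cam,row,col,c=None):
    c=c or ctrl.calibration(cam); M=np.array(c['mtx'])
    u=np.array([(col-M[0,2])/M[0,0],(row-M[1,2])/M[1,1]]); p=u.copy()
    for _ in range(30): p=u/(1+c['k1']*(p@p))
    return np.array(c['eye']),Rc(c)@np.array([p[0],-p[1],-1.])
def onz(cam,row,col,z,c=None):
    e,d=ray(cam,row,col,c); return e+d*(z-e[2])/d[2]
def proj(cam,P,c=None):
    c=c or ctrl.calibration(cam); M=np.array(c['mtx'])
    q=Rc(c).T@(np.array(P)-np.array(c['eye'])); p=np.array([q[0],-q[1]])/-q[2]
    p=p*(1+c['k1']*(p@p)); return np.array([M[1,1]*p[1]+M[1,2],M[0,0]*p[0]+M[0,2]])
E
python3 - <<'E'
from h import *
print(ctrl.grasp_offset,ctrl.get_obs())
for c in ['side','top','wrist']: print(c,ctrl.calibration(c))
for c in ['top','side']:
    snap(c,c+'0')
    for t in ['can','can_mouth','coil_seat','bar_hinge','bar_knob','chassis','mic','meter','jar']:
        print(c,t,[(np.round(d['pixel']).tolist(),round(d['conf'],2)) for d in ctrl.spot_point(t,c)])
E
```

```text
0.0188 {'clock': 0.0, 'joint_pos': array([-4.84101629e+01,  2.05922016e+01,  6.33668988e-01, -1.99950253e-02,
       -7.01345280e+01, -1.65076525e+01]), 'qvel': array([-0.0528226 , -0.05154253, -0.06495648,  0.09031057,  0.08324399,
        0.07117366]), 'tau': array([ 3.86285219e-04, -5.82716346e+01,  2.93060070e+01,  6.99741930e+00,
        6.86577841e-03, -1.55766948e-04]), 'tool_pos': array([ 0.28592486, -0.61091832,  0.22561362]), 'orientation': array([ 1.79905434e+02, -8.42340328e-03, -1.54924618e+02]), 'force': array([0.07008113, 0.45914497, 0.77910327]), 'moment': array([ 0.01317534,  0.03509157, -0.05660965]), 'gripper_force': 0.0, 'opening': 0.08768090951943518}
side {'mtx': array([[401.71072056,   0.        , 319.88781487],
       [  0.        , 401.71072056, 199.04758888],
       [  0.        ,   0.        ,   1.        ]]), 'k1': -0.08931889579920595, 'eye': array([0.35198539, 0.81675929, 0.72760402]), 'attitude': array([  54.22864041,    0.30052112, -164.66662476])}
top {'mtx': array([[485.97331134,   0.        , 317.10197452],
       [  0.        , 485.97331134, 199.73
[... 837 characters left out ...]
41.0], 0.79)]
top chassis [([223.0, 378.0], 0.78), ([222.0, 380.0], 0.63)]
top mic [([222.0, 382.0], 0.69), ([149.0, 306.0], 0.67)]
top meter [([280.0, 439.0], 0.6), ([221.0, 256.0], 0.55)]
top jar [([166.0, 193.0], 0.68)]
side can [([273.0, 315.0], 0.7), ([282.0, 372.0], 0.57), ([264.0, 262.0], 0.57)]
side can_mouth [([255.0, 317.0], 0.98), ([242.0, 264.0], 0.88), ([310.0, 306.0], 0.88), ([265.0, 372.0], 0.64), ([187.0, 371.0], 0.41)]
side coil_seat [([191.0, 344.0], 0.96)]
side bar_hinge [([188.0, 335.0], 0.68)]
side bar_knob [([190.0, 371.0], 0.55)]
side chassis [([192.0, 345.0], 0.55)]
side mic [([220.0, 252.0], 0.75)]
side meter [([169.0, 398.0], 0.96)]
side jar [([327.0, 221.0], 0.63)]
```

View pics/top0.png

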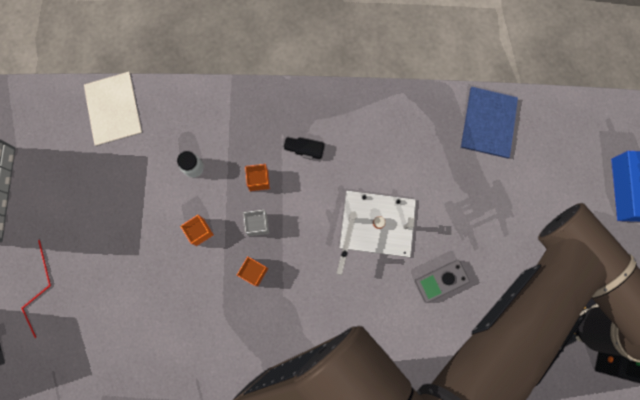

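View pics/side0.png

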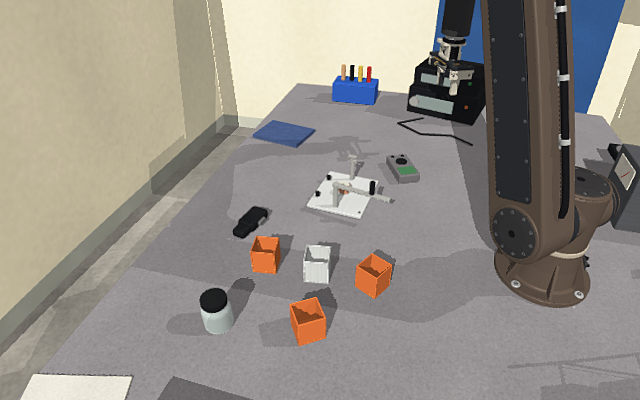

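Run:
```python
from h import *
im=cv2.imread('pics/top0.png')
cv2.imwrite('pics/top0c.png',cv2.resize(im[155:295,230:430],None,fx=4,fy=4,interpolation=cv2.INTER_CUBIC))
for t,z,p in [('can_mouth',.068,(221,255)),('coil',.01,(221,379)),('hinge',.082,(214,351)),('knob',.110,(252,341)),('mic',.0,(149,306)),('meter',0,(280,439)),('jar',0,(166,193)),('o1',.068,(173,255)),('o2',.068,(272,252)),('o3',.068,(229,192))]:
    print(t,np.round(onz('top',*p,z),4))
for t,z,p in [('can_mouth',.068,(255,317)),('coil',.01,(191,344)),('hinge',.082,(188,335)),('knob',.110,(190,371))]:
    print('s',t,np.round(onz('side',*p,z),4))
```

```text
can_mouth [0.5464 0.1434 0.068 ]
coil [ 0.564  -0.2091  0.01  ]
hinge [ 0.5706 -0.122   0.082 ]
knob [ 0.4627 -0.0945  0.11  ]
mic [0.7789 0.0092 0.    ]
meter [ 0.3977 -0.3847  0.    ]
jar [0.718  0.3466 0.    ]
o1 [0.6837 0.1501 0.068 ]
o2 [0.4056 0.1451 0.068 ]
o3 [0.5193 0.3182 0.068 ]
s can_mouth [0.5443 0.1541 0.068 ]
s coil [ 0.5572 -0.2041  0.01  ]
s hinge [ 0.5648 -0.1098  0.082 ]
s knob [ 0.4588 -0.0854  0.11  ]
```

View pics/top0c.png

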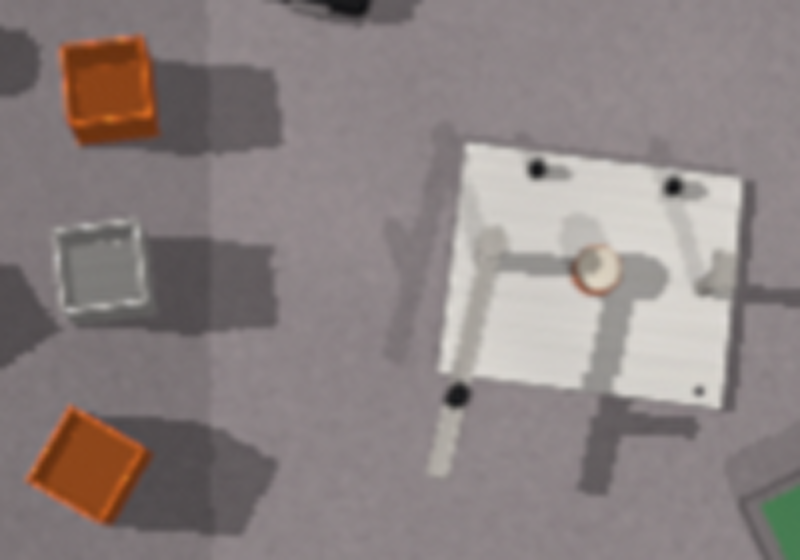

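```bash
cat >> h.py <<'E'
def fit(P,W): # 2D rigid: P local -> W world
    P=np.array(P,float);W=np.array(W)[:,:2]; p=P-P.mean(0); w=W-W.mean(0)
    a=np.arctan2((p[:,0]*w[:,1]-p[:,1]*w[:,0]).sum(),(p*w).sum())
    c,s=np.cos(a),np.sin(a); t=W.mean(0)-np.array([[c,-s],[s,c]])@P.mean(0)
    r=P@np.array([[c,-s],[s,c]]).T+t-W
    return t,np.degrees(a),np.abs(r).max()
E
python3 - <<'E'
from h import *
f=lambda x,y,z:onz('top',155+(y+.5)/4-.5,230+(x+.5)/4-.5,z)
W=[f(466,142,.01),f(745,178,.01),f(722,408,.01),f(440,373,.01)]
print('chassis',fit([(.085,.1025),(.085,-.1025),(-.085,-.1025),(-.085,.1025)],W))
W=[f(53,228,.068),f(138,220,.068),f(148,303,.068),f(66,314,.068)]
print('can',fit([(.03,.03),(.03,-.03),(-.03,-.03),(-.03,.03)],W))
print('knob',f(457,395,.13))
for t,cam in [('can','side'),('chassis','side')]:
    for d in ctrl.trace(t,cam): print(t,d['conf'],d['bbox'])
E
```

```text
chassis (array([ 0.55769034, -0.20635876]), np.float64(-5.931830816674953), np.float64(0.0009710594099504588))
can (array([0.54602919, 0.14358928]), np.float64(9.2336444596113), np.float64(0.001968390654554092))
knob [ 0.45755436 -0.10098215  0.13      ]
can 0.98 [290.4, 296.4, 324.2, 345.0]
can 0.93 [356.7, 254.3, 388.7, 292.7]
can 0.82 [304.0, 244.2, 330.7, 282.5]
can 0.65 [245.7, 234.7, 278.6, 275.4]
chassis 0.73 [306.4, 152.0, 389.6, 220.2]
```

Call:
send_rows:
  increments:
    - [[0.325, 0.945, 0, -0.185], [0.325, 0.945, 0, -0.185], [0.325, 0.945, 0, -0.185], [0.325, 0.945, 0, -0.185]]
  jaw: 1

```text
clock: 1.6
tool_pos: [0.352, -0.4197, 0.2273]
orientation: [-180.0, 0.1, -170.6]
force: [0.3, -0.4, -0.4]
opening: 0.0875
gripper_force: 0.0
```

Call:
send_rows:
  increments:
    - [[0.325, 0.945, 0, 0], [0.325, 0.945, 0, 0], [0.325, 0.945, 0, 0], [0.325, 0.945, 0, 0]]

```text
clock: 2.1
tool_pos: [0.4173, -0.231, 0.2271]
orientation: [-180.0, 0.1, -170.6]
force: [1.0, 0.0, 0.5]
opening: 0.0877
gripper_force: 0.0
```

Call:
send_rows:
  increments:
    - [[0.325, 0.945, 0, 0], [0.325, 0.945, 0, 0], [0.325, 0.945, 0, 0], [0.325, 0.945, 0, 0]]

```text
clock: 2.6
tool_pos: [0.4824, -0.0422, 0.2266]
orientation: [-180.0, 0.0, -170.7]
force: [-0.2, 0.0, -0.1]
opening: 0.0876
gripper_force: 0.0
```

Call:
send_rows:
  increments:
    - [[0.325, 0.94, 0, 0], [0.325, 0.94, 0, 0], [0.325, 0.94, 0, 0], [0.325, 0.94, 0, 0], [0.325, 0.94, 0, 0]]

```text
clock: 3.22
tool_pos: [0.5464, 0.1431, 0.2259]
orientation: [-180.0, -0.1, -170.8]
force: [0.2, -1.2, -0.2]
opening: 0.0875
gripper_force: 0.0
```

Run:
```python
from h import *
c=ctrl.calibration('wrist'); im=snap('wrist','w1')
for d in ctrl.spot_point('can_mouth','wrist'): print(d['conf'],d['pixel'],onz('wrist',*d['pixel'],.068,c))
for d in ctrl.spot_point('can','wrist'): print(d['conf'],d['pixel'],onz('wrist',*d['pixel'],.0,c))
print(proj('wrist',[.546,.1436,.068],c), ctrl.get_obs()['clock'])
```

```text
0.64 [179.7, 502.6] [0.51801334 0.31148902 0.068     ]
0.58 [18.5, 351.1] [0.40899525 0.15016786 0.068     ]
0.56 [181.1, 321.9] [0.5453826  0.14920082 0.068     ]
0.82 [33.5, 343.9] [0.41024096 0.14997695 0.        ]
0.81 [164.9, 469.6] [0.51816493 0.31013504 0.        ]
0.7 [181.7, 316.5] [0.56350397 0.14745212 0.        ]
0.65 [167.0, 318.0] [0.54674885 0.14640404 0.        ]
[180.80233327 315.77559226] 3.375
```

View pics/w1.png

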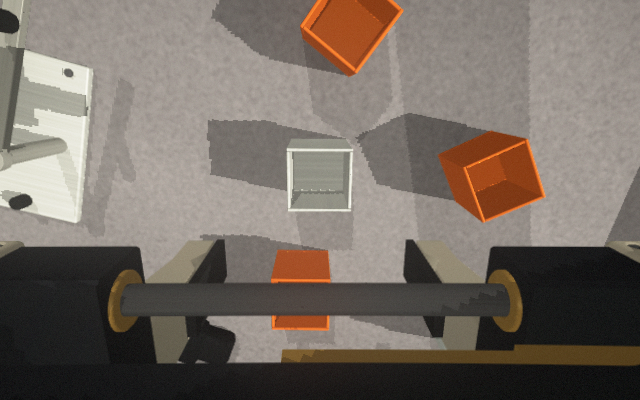

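Call:
send_rows:
  increments:
    - [[0, 0.015, -0.3, 0], [0, 0.015, -0.6, 0], [0, 0.015, -0.8, 0], [0, 0.015, -1.0, 0], [0, 0.015, -1.0, 0], [0, 0.015, -1.0, 0]]

```text
clock: 4.12
tool_pos: [0.5471, 0.1464, 0.0282]
orientation: [180.0, 0.1, -170.8]
force: [0.4, 0.7, 0.0]
opening: 0.0878
gripper_force: 0.0
```

Call:
send_rows:
  increments:
    - [[0, 0, 0, 0], [0, 0, 0, 0], [0, 0, 0, 0], [0, 0, 0, 0], [0, 0, 0, 0], [0, 0, 0, 0]]
  jaw: 0.5

```text
clock: 4.88
tool_pos: [0.5463, 0.1469, 0.0271]
orientation: [180.0, 0.0, -170.8]
force: [-1.8, -0.6, 6.2]
opening: 0.0599
gripper_force: 30.0
```

Call:
send_rows:
  increments:
    - [[0, 0, 0.2, 0], [0, 0, 0.5, 0], [0, 0, 0.8, 0], [0, 0, 1.0, 0], [0, 0, 1.0, 0]]

```text
clock: 5.5
tool_pos: [0.5476, 0.1475, 0.2301]
orientation: [179.9, 0.3, -170.8]
force: [-0.4, 0.9, -3.2]
opening: 0.0598
gripper_force: 30.0
```

Call:
send_rows:
  increments:
    - [[-0.08, -0.23, 0, -0.04], [-0.16, -0.46, 0, -0.09], [-0.24, -0.69, 0, -0.13], [-0.315, -0.92, 0, -0.176], [-0.315, -0.92, 0, -0.176]]

```text
clock: 6.12
tool_pos: [0.4809, -0.0397, 0.2252]
orientation: [-180.0, -0.2, 173.8]
force: [0.3, 0.3, -2.1]
opening: 0.0595
gripper_force: 30.0
```

Call:
send_rows:
  increments:
    - [[-0.08, -0.23, 0, 0], [-0.16, -0.46, 0, 0], [-0.24, -0.69, 0, 0], [-0.315, -0.925, 0, 0], [-0.315, -0.925, 0, 0], [-0.315, -0.925, 0, 0]]

```text
clock: 6.88
tool_pos: [0.4199, -0.222, 0.2256]
orientation: [180.0, -0.1, 174.0]
force: [-0.1, -0.4, -1.3]
opening: 0.06
gripper_force: 30.0
```

Run:
```python
from h import *
im=snap('side','s1'); c=ctrl.calibration('wrist'); w=snap('wrist')
print(ctrl.get_obs()['tool_pos'])
a=cv2.resize(im[60:260,240:460],(550,500),interpolation=cv2.INTER_CUBIC); b=cv2.resize(w,(800,500))[:,200:450]
cv2.imwrite('pics/m1.png',np.hstack([a,b])[:,:,::-1])
```

```text
[ 0.42043246 -0.22140614  0.22603552]
```

View pics/m1.png

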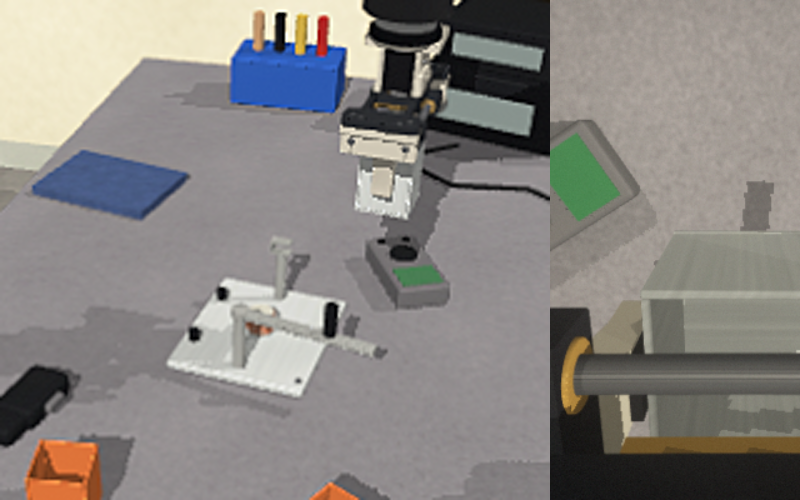

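Call:
send_rows:
  increments:
    - [[0, 0, -0.3, 0], [0, 0, -0.6, 0], [0, 0, -0.85, 0], [0, 0, -0.98, 0], [0, 0, -0.98, 0]]

```text
clock: 7.6
tool_pos: [0.4196, -0.2213, 0.029]
orientation: [-180.0, -0.2, 174.2]
force: [0.2, 0.2, -1.4]
opening: 0.0603
gripper_force: 30.0
```

Call:
send_rows:
  increments:
    - [[0.025, -0.003, 0, 0], [0.05, -0.005, 0, 0], [0.07, -0.007, 0, 0], [0.07, -0.007, 0, 0]]

```text
clock: 8.1
tool_pos: [0.4348, -0.2238, 0.031]
orientation: [180.0, 0.1, 174.1]
force: [-0.2, -0.3, -2.1]
opening: 0.0599
gripper_force: 30.0
```

Call:
send_rows:
  increments:
    - [[0.01, -0.001, 0, 0], [0.02, -0.002, 0, 0], [0.03, -0.003, 0, 0], [0.03, -0.003, 0, 0]]

```text
clock: 8.6
tool_pos: [0.4396, -0.2243, 0.0304]
orientation: [180.0, -0.1, 174.1]
force: [-1.7, -0.3, 0.2]
opening: 0.0599
gripper_force: 30.0
```

Call:
send_rows:
  increments:
    - [[0.02, -0.002, 0.008, 0], [0.046, -0.005, 0.02, 0], [0.065, -0.007, 0.028, 0], [0.085, -0.009, 0.036, 0], [0.106, -0.011, 0.041, 0], [0.127, -0.013, 0.045, 0], [0.148, -0.015, 0.046, 0], [0.169, -0.018, 0.046, 0], [0.191, -0.02, 0.044, 0], [0.191, -0.02, 0.044, 0]]

```text
clock: 9.85
tool_pos: [0.4734, -0.2279, 0.0379]
orientation: [180.0, -0.5, 174.0]
force: [-11.4, 2.5, 1.7]
opening: 0.0599
gripper_force: 30.0
```

Run:
```python
from h import *
print(ctrl.get_obs()['force'],ctrl.get_obs()['moment'])
im=snap('side','s2'); w=snap('wrist'); 
a=cv2.resize(im[100:220,270:430],(600,450),interpolation=cv2.INTER_CUBIC); b=cv2.resize(w[150:390,210:430],(0,0),fx=.9,fy=1.0)
b=cv2.copyMakeBorder(b,0,450-b.shape[0],0,0,cv2.BORDER_CONSTANT)
cv2.imwrite('pics/m2.png',np.hstack([a,b])[:,:,::-1])
```

```text
[-11.42795018   2.49363374   1.69361131] [ 0.47639203  4.12455335 -0.02650413]
```

View pics/m2.png

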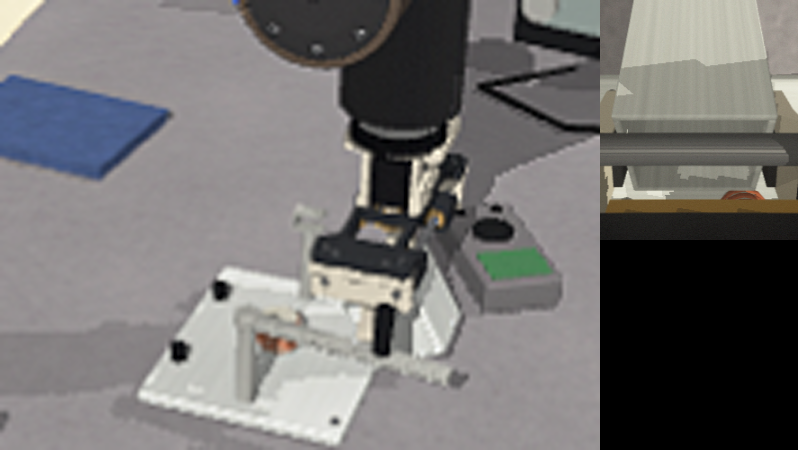

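Call:
send_rows:
  increments:
    - [[0.025, -0.003, -0.004, 0], [0.045, -0.005, -0.009, 0], [0.065, -0.007, -0.015, 0], [0.085, -0.009, -0.025, 0], [0.102, -0.011, -0.035, 0], [0.12, -0.012, -0.047, 0], [0.135, -0.014, -0.06, 0], [0.135, -0.014, -0.06, 0]]

```text
clock: 10.95
tool_pos: [0.5034, -0.2311, 0.0271]
orientation: [-180.0, -0.2, 174.0]
force: [-5.9, 0.6, 4.7]
opening: 0.0602
gripper_force: 30.0
```

Call:
send_rows:
  increments:
    - [[0, 0, -0.02, 0], [0, 0, -0.035, 0], [0, 0, -0.04, 0], [0, 0, -0.04, 0]]

```text
clock: 11.45
tool_pos: [0.5041, -0.2316, 0.0222]
orientation: [-180.0, -0.0, 174.0]
force: [-15.4, 4.4, 33.6]
opening: 0.0601
gripper_force: 40.1
```

Call:
send_rows:
  increments:
    - [[0, 0, 0.005, 0], [0, 0, 0.005, 0], [0, 0, 0.005, 0], [0, 0, 0.005, 0], [0, 0, 0.005, 0]]
  jaw: 1

```text
clock: 12.08
tool_pos: [0.5039, -0.2304, 0.0199]
orientation: [180.0, -0.2, 174.0]
force: [-5.0, 5.1, 0.9]
opening: 0.0874
gripper_force: 2.6
```

Run:
```python
from h import *
o=ctrl.get_obs();print(o['tool_pos'],o['force'])
im=snap('side','s3'); c=ctrl.calibration('wrist'); w=snap('wrist','w3'); 
a=cv2.resize(im[120:220,290:410],(360,300),interpolation=cv2.INTER_CUBIC)
w=w.copy()
w[:300,:360]=np.where(np.ones((300,360,1),bool)&(np.arange(360)<200)[None,:,None],cv2.resize(a,(360,300)),w[:300,:360])
cv2.imwrite('pics/m3.png',np.vstack([cv2.resize(im[120:220,290:410],(240,200),interpolation=cv2.INTER_CUBIC).repeat(1,0) if 0 else np.hstack([a,np.zeros((300,280,3),np.uint8)])[:200],snap('wrist')])[:,:,::-1])
```

```text
[ 0.50388227 -0.23042418  0.01988436] [-5.00544829  5.07366402  0.87275734]
```

View pics/m3.png

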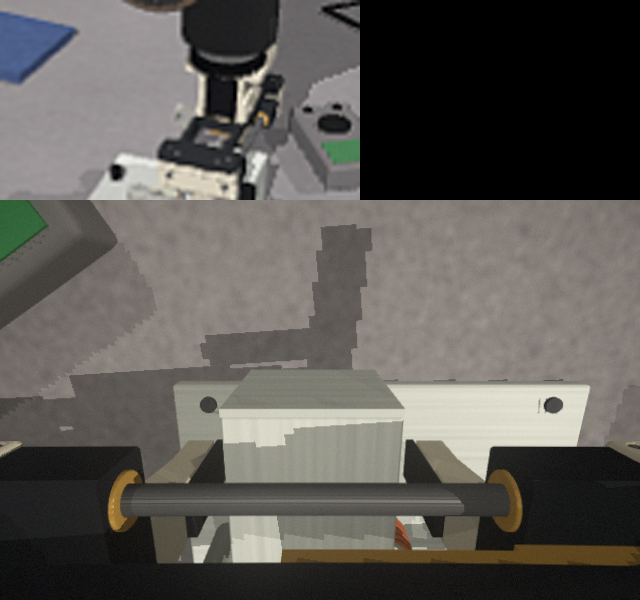

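Run:
```python
from h import *
c=ctrl.calibration('wrist'); o=ctrl.get_obs()
t=np.array([.5577,-.2064]); a=np.radians(-5.93); Rm=np.array([[np.cos(a),-np.sin(a)],[np.sin(a),np.cos(a)]])
L=lambda p: (p[:2]-t)@Rm
print('P',L(o['tool_pos']))
for n,r,cc,z in [('closedL',208,222,.07),('closedR',208,404,.07),('plateedgeL',184,178,.01),('plateedgeR',186,587,.01),('low',171,250,.01),('lowR',171,376,.01)]:
    p=onz('wrist',r,cc,z,c); print(n,p,L(p))
```

```text
P [-0.05106498 -0.02944033]
closedL [ 0.45824169 -0.2559287   0.07      ] [-0.09380912 -0.05953903]
closedR [ 0.46435748 -0.19808014  0.07      ] [-0.09370259 -0.00136819]
plateedgeL [ 0.46179907 -0.29338959  0.01      ] [-0.08640056 -0.09643194]
plateedgeR [ 0.48367321 -0.09656343  0.01      ] [-0.08497825  0.10160086]
low [ 0.45904476 -0.25760326  0.01      ] [-0.09283734 -0.06112167]
lowR [ 0.46543946 -0.19704972  0.01      ] [-0.09273285 -0.0002315 ]
```

Call:
send_rows:
  increments:
    - [[-0.045, 0.005, 0.02, 0], [-0.09, 0.009, 0.032, 0], [-0.09, 0.009, 0.032, 0], [-0.09, 0.009, 0.032, 0]]

```text
clock: 12.72
tool_pos: [0.4877, -0.2294, 0.0271]
orientation: [-180.0, 0.1, 174.1]
force: [0.4, 0.1, 0.1]
opening: 0.0879
gripper_force: 0.0
```

Call:
send_rows:
  increments:
    - [[0, 0, 0, 0], [0, 0, 0, 0], [0, 0, 0, 0], [0, 0, 0, 0], [0, 0, 0, 0], [0, 0, 0, 0]]
  jaw: 0.5

```text
clock: 13.48
tool_pos: [0.4873, -0.2293, 0.0267]
orientation: [180.0, -0.0, 174.1]
force: [0.8, 0.1, -1.6]
opening: 0.0598
gripper_force: 30.0
```

Call:
send_rows:
  increments:
    - [[0, 0, 0.1, 0], [0, 0, 0.2, 0], [0, 0, 0.3, 0], [0, 0, 0.3, 0]]

```text
clock: 13.98
tool_pos: [0.4882, -0.2294, 0.0879]
orientation: [180.0, 0.2, 174.1]
force: [0.4, -0.8, -1.6]
opening: 0.0599
gripper_force: 30.0
```

Run:
```python
from h import *
o=ctrl.get_obs();print(o['tool_pos'],o['force'],o['orientation'])
snap('wrist','w4'); print(ctrl.get_obs()['tool_pos'])
```

```text
[ 0.48816984 -0.2293972   0.08793411] [ 0.35031379 -0.84257305 -1.56961399] [1.79998848e+02 1.51617110e-01 1.74062601e+02]
[ 0.48742439 -0.2292304   0.08688207]
```

View pics/w4.png

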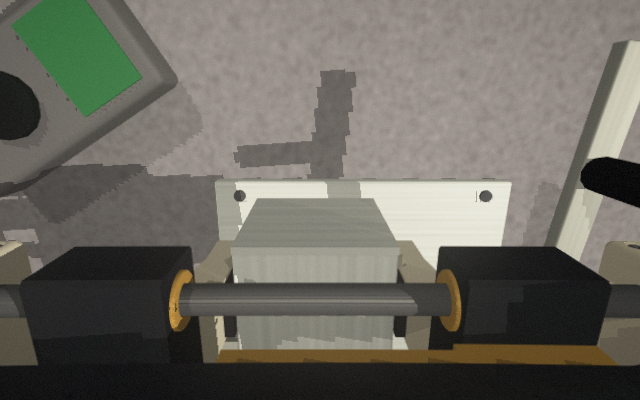

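Call:
send_rows:
  increments:
    - [[-0.12, 0.013, 0, 0], [-0.25, 0.026, 0, 0], [-0.373, 0.039, 0, 0], [-0.373, 0.039, -0.15, 0], [-0.373, 0.039, -0.32, 0], [-0.373, 0.039, -0.325, 0], [-0.373, 0.039, -0.325, 0]]

```text
clock: 14.9
tool_pos: [0.4128, -0.2216, 0.0219]
orientation: [-180.0, -0.0, 174.1]
force: [0.6, -0.1, -1.0]
opening: 0.0599
gripper_force: 30.0
```

Call:
send_rows:
  increments:
    - [[0.03, -0.003, 0, 0], [0.06, -0.006, 0, 0], [0.07, -0.007, 0, 0], [0.075, -0.008, 0, 0], [0.075, -0.008, 0, 0]]

```text
clock: 15.52
tool_pos: [0.4273, -0.2231, 0.0217]
orientation: [180.0, -0.0, 174.0]
force: [-2.2, 0.4, -1.1]
opening: 0.0597
gripper_force: 30.0
```

Call:
send_rows:
  increments:
    - [[0.022, -0.002, 0.012, 0], [0.042, -0.004, 0.028, 0], [0.061, -0.006, 0.043, 0], [0.08, -0.008, 0.057, 0], [0.1, -0.01, 0.069, 0], [0.119, -0.012, 0.08, 0], [0.142, -0.015, 0.087, 0], [0.164, -0.017, 0.092, 0], [0.187, -0.019, 0.097, 0], [0.187, -0.019, 0.097, 0]]

```text
clock: 16.77
tool_pos: [0.4596, -0.2264, 0.0393]
orientation: [180.0, -0.6, 174.0]
force: [-10.5, 1.0, -1.8]
opening: 0.0602
gripper_force: 30.0
```

Run:
```python
from h import *
o=ctrl.get_obs();print(o['tool_pos'],o['force'])
w=snap('wrist','w5'); s=snap('side')
a=cv2.resize(s[110:210,290:430],(420,300),interpolation=cv2.INTER_CUBIC)
cv2.imwrite('pics/m5.png',np.hstack([w[100:400,150:500],a])[:,:,::-1])
```

```text
[ 0.45956346 -0.22636639  0.03928536] [-10.4572314    1.03823153  -1.76346459]
```

View pics/m5.png

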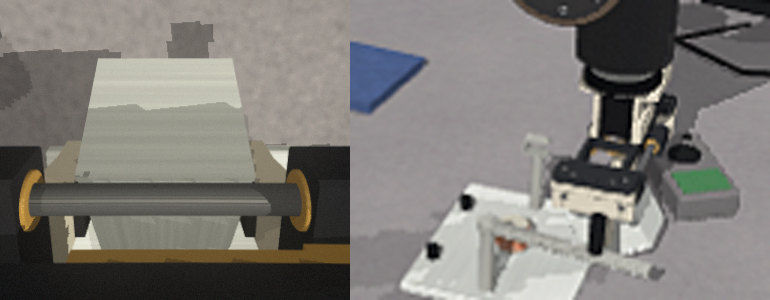

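Call:
send_rows:
  increments:
    - [[0.02, -0.002, 0.004, 0], [0.043, -0.004, 0.004, 0], [0.065, -0.007, 0.003, 0], [0.088, -0.009, 0, 0], [0.11, -0.011, -0.005, 0], [0.13, -0.013, -0.013, 0], [0.15, -0.016, -0.022, 0], [0.155, -0.016, -0.03, 0], [0.155, -0.016, -0.03, 0]]

```text
clock: 18.0
tool_pos: [0.4937, -0.23, 0.035]
orientation: [-180.0, -0.3, 174.0]
force: [-6.5, 1.3, 6.4]
opening: 0.0598
gripper_force: 30.0
```

Call:
send_rows:
  increments:
    - [[0, 0, -0.01, 0], [0, 0, -0.02, 0], [0, 0, -0.025, 0], [0, 0, -0.025, 0]]

```text
clock: 18.5
tool_pos: [0.4977, -0.2305, 0.0322]
orientation: [-180.0, 0.2, 174.1]
force: [-2.0, 2.8, 14.3]
opening: 0.0601
gripper_force: 30.0
```

Call:
send_rows:
  increments:
    - [[0, 0, 0.15, 0], [0, 0, 0.35, 0], [0, 0, 0.55, 0], [0, 0, 0.69, 0], [0, 0, 0.69, 0], [0, 0, 0.69, 0]]

```text
clock: 19.25
tool_pos: [0.4958, -0.2299, 0.1675]
orientation: [180.0, -0.0, 174.0]
force: [0.4, -0.2, -1.7]
opening: 0.06
gripper_force: 30.0
```

Run:
```python
from h import *
o=ctrl.get_obs();print(o['tool_pos'],o['orientation'],o['joint_pos'],o['force'])
for cam in ['top','side','wrist']:
    c=ctrl.calibration(cam); snap(cam,'x_'+cam)
    for t,z in [('coil_seat',.01),('bar_knob',.11),('bar_hinge',.082),('can_mouth',.1465),('can',.2145)]:
        for d in ctrl.spot_point(t,cam): 
            if d['conf']>.3: print(cam,t,round(d['conf'],2),np.round(d['pixel']),np.round(onz(cam,*d['pixel'],z,c),4))
```

```text
[ 0.49583594 -0.22993587  0.16754695] [ 1.79975761e+02 -2.10699956e-02  1.74043880e+02] [-4.35320900e+00  1.12475001e+01 -2.03894683e+01 -2.91452489e-02
 -5.83834186e+01 -9.15876322e+01] [ 0.42820009 -0.19258924 -1.66544312]
top can_mouth 0.86 [272. 252.] [0.402  0.1362 0.1465]
top can_mouth 0.81 [238. 395.] [ 0.5002 -0.2334  0.1465]
top can_mouth 0.67 [174. 258.] [0.662  0.1328 0.1465]
top can 0.88 [234. 200.] [0.4892 0.2602 0.2145]
top can 0.87 [251. 399.] [ 0.4585 -0.232   0.2145]
top can 0.86 [271. 257.] [0.4012 0.1155 0.2145]
top can 0.59 [180. 257.] [0.6277 0.1258 0.2145]
side coil_seat 0.93 [188. 346.] [ 0.5553 -0.2249  0.01  ]
side bar_knob 0.92 [185. 372.] [ 0.4588 -0.1091  0.11  ]
side bar_hinge 0.68 [187. 336.] [ 0.5645 -0.1146  0.082 ]
side bar_hinge 0.41 [186. 372.] [ 0.4657 -0.1495  0.082 ]
side can_mouth 0.94 [149. 370.] [ 0.4914 -0.2477  0.1465]
side can_mouth 0.94 [312. 310.] [0.4947 0.3768 0.1465]
side can_mouth 0.8 [242. 259.] [0.6522 0.2282 0.1465]
side can_mouth 0.6 [263. 372.] [0.407  0.2255 0.1465]
side can 0.93 [329. 310.] [0.4689 0.46   0.2145]
side can 0.89 [264. 264.] [0.5873 0.3478 0.2145]
side can 0.6 [286. 372.] [0.3915 0.3487 0.2145]
wrist bar_knob 0.82 [132. 524.] [ 0.4549 -0.1005  0.11  ]
wrist can 0.88 [232. 316.] [ 0.4634 -0.2269  0.2145]
```

Run:
```python
from h import *
o=ctrl.get_obs(); c=ctrl.calibration('wrist'); P=o['tool_pos']+[0,0,.0188]
a=np.radians(o['orientation'][2]-180); X=np.array([np.cos(a),np.sin(a),0]); Y=np.array([-np.sin(a),np.cos(a),0]); Z=np.array([0,0,1.])
for h in (.026,-.042):
    for y in (-.03,0,.03): print(h,y,np.round(proj('wrist',P-.0355*X+y*Y+h*Z,c),1))
w=cv2.imread('pics/x_wrist.png'); g=cv2.cvtColor(w,cv2.COLOR_BGR2GRAY).astype(float)
for col in (270,314,350): 
    d=np.abs(np.diff(cv2.GaussianBlur(g,(5,5),1)[:,col])); print(col,[(int(r),round(d[r])) for r in range(2,300) if d[r]>6 and d[r]==d[r-2:r+3].max()])
```

```text
0.026 -0.03 [223.8 227.8]
0.026 0 [223.7 316.1]
0.026 0.03 [223.7 404.4]
-0.042 -0.03 [177.2 258.4]
-0.042 0 [177.2 315.6]
-0.042 0.03 [177.2 372.8]
270 [(122, 14), (143, 27), (220, 19), (282, 30), (299, 8)]
314 [(94, 10), (112, 11), (143, 43), (224, 17), (282, 31), (299, 9)]
350 [(143, 27), (221, 19), (282, 31), (299, 10)]
```

Run:
```python
from h import *
w=cv2.imread('pics/x_wrist.png'); s=cv2.imread('pics/x_side.png'); t=cv2.imread('pics/x_top.png')
f=lambda im,r0,r1,c0,c1,W,H: cv2.resize(im[r0:r1,c0:c1],(W,H),interpolation=cv2.INTER_CUBIC)
cv2.imwrite('pics/m6.png',np.vstack([np.hstack([f(w,80,310,180,450,400,300),f(s,90,210,310,470,400,300)]),np.hstack([f(t,180,290,340,450,300,300),np.zeros((300,500,3),np.uint8)])]))
```

```text
(no output)
```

View pics/m6.png

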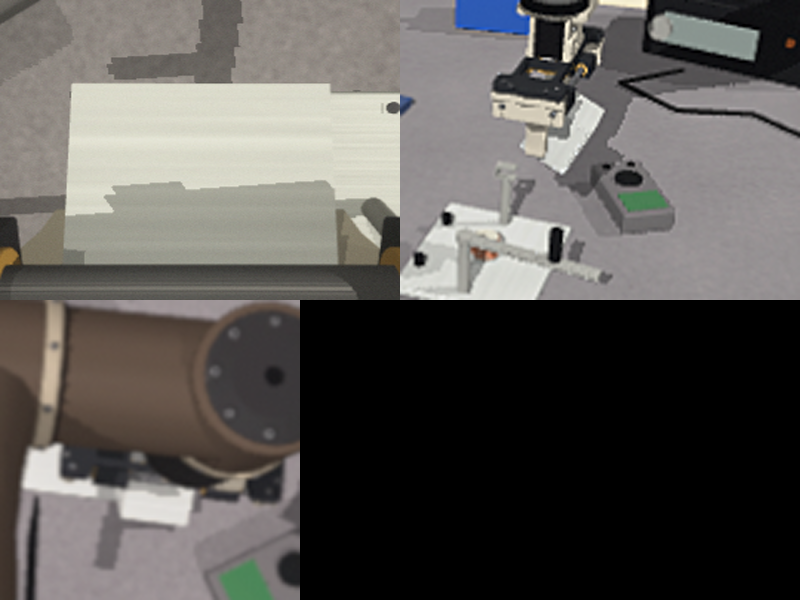

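Run:
```python
from h import *
o=ctrl.get_obs(); c=ctrl.calibration('wrist'); P=o['tool_pos']+[0,0,.0188]
a=np.radians(o['orientation'][2]-180); X=np.array([np.cos(a),np.sin(a),0]); Z=np.array([0,0,1.])
for th in range(0,95,5):
    t=np.radians(th); f=lambda x,z: P+(x*np.cos(t)+z*np.sin(t))*X+(-x*np.sin(t)+z*np.cos(t))*Z
    Y=np.array([-X[1],X[0],0]); q=f(-.026,-.0355)
    print(th,np.round(proj('wrist',q,c),0),np.round(proj('wrist',f(-.026,.0245),c),0), 'w',round(proj('wrist',q+.03*Y,c)[1]-proj('wrist',q-.03*Y,c)[1],1))
```

```text
0 [198. 316.] [247. 316.] w 116.7
5 [194. 316.] [256. 316.] w 118.7
10 [190. 316.] [265. 316.] w 121.0
15 [187. 316.] [274. 316.] w 123.4
20 [184. 316.] [284. 316.] w 126.1
25 [181. 316.] [293. 316.] w 129.0
30 [179. 316.] [302. 316.] w 132.0
35 [178. 316.] [312. 316.] w 135.2
40 [178. 316.] [320. 316.] w 138.6
45 [178. 316.] [329. 316.] w 142.2
50 [179. 316.] [336. 316.] w 145.9
55 [181. 316.] [343. 316.] w 149.7
60 [184. 316.] [350. 316.] w 153.6
65 [188. 316.] [355. 316.] w 157.6
70 [193. 316.] [360. 316.] w 161.5
75 [199. 316.] [363. 316.] w 165.5
80 [207. 316.] [366. 316.] w 169.4
85 [215. 316.] [368. 316.] w 173.1
90 [224. 316.] [369. 316.] w 176.6
```

Run:
```python
from h import *
o=ctrl.get_obs(); c=ctrl.calibration('wrist'); P=o['tool_pos']+[0,0,.0188]
a=np.radians(o['orientation'][2]-180); X=np.array([np.cos(a),np.sin(a),0]); Y=np.array([-X[1],X[0],0])
w=cv2.imread('pics/x_wrist.png'); g=cv2.GaussianBlur(cv2.cvtColor(w,cv2.COLOR_BGR2GRAY).astype(float),(3,3),1)
for r in (147,160,180,200,210):
    d=np.diff(g[r]); print(r,[(int(k),round(d[k])) for k in range(150,480) if abs(d[k])>10 and abs(d[k])==np.abs(d[k-2:k+3]).max()])
for wd in (170,173,176):
    e,d=ray('wrist',143.5,316,c); dep=c['mtx'][0][0]*.06/wd; q=e+d*dep-P; print(wd,q@X,q@Y,q[2])
# side-view: project a grid of candidate can corners
s=cv2.imread('pics/x_side.png'); 
f=lambda u,v:(90+v*120/300,310+(u-400)*160/400)
for u,v in [(605,103),(565,172),(580,93),(548,165)]:
    e,d=ray('side',*f(u,v)); k=((P+.03*Y-e)@Y)/(d@Y); q=e+d*k-P; print((u,v),f(u,v),q@X,q[2])
```

```text
147 [(227, 29), (402, -26)]
160 [(227, 28), (436, -13), (440, -47), (449, 45), (463, -36)]
180 [(226, 31), (461, -33), (476, -23)]
200 [(225, 32), (458, -33), (471, -21), (477, 29)]
210 [(224, 23), (457, -32), (469, -18), (474, 28)]
170 -0.06097799990473964 -7.382424581323446e-06 0.013663270138949052
173 -0.0612833749044594 -1.5508016154845705e-05 0.01582939244531864
176 -0.06157833939282503 -2.3356598924707123e-05 0.017921669673062024
(605, 103) (131.2, 392.0) -0.07239993212247062 0.052144298909664516
(565, 172) (158.8, 376.0) -0.034524011307505924 -0.04260709182435782
(580, 93) (127.2, 382.0) -0.043787187029320385 0.05913817416137471
(548, 165) (156.0, 369.2) -0.013846347827108255 -0.03755876056844773
```

Run:
```python
from h import *
o=ctrl.get_obs(); c=ctrl.calibration('wrist'); P=o['tool_pos']+[0,0,.0188]
a=np.radians(o['orientation'][2]-180); X=np.array([np.cos(a),np.sin(a),0])
w=cv2.imread('pics/x_wrist.png'); g=cv2.GaussianBlur(cv2.cvtColor(w,cv2.COLOR_BGR2GRAY).astype(float),(3,3),1)
pts=[]
Y=np.array([-X[1],X[0],0])
for r in range(146,236,4):
    d=np.diff(g[r]); k=210+np.argmax(np.abs(d[210:240])); n=np.abs(d[k-2:k+3]); col=k+.5+(n*np.arange(-2,3)).sum()/n.sum()
    e,v=ray('wrist',r,col,c)
    # left edge lies on plane Y=-.03 through P
    s=((P-.03*Y-e)@Y)/(v@Y); q=e+v*s-P; pts.append((q@X*1e3,q[2]*1e3)); print(r,round(col,1),np.round(pts[-1],1))
p=np.array(pts); m=np.polyfit(p[:,0],p[:,1],1); print('slope deg',np.degrees(np.arctan(m[0])),m)
```

```text
146 227.7 [-60.8  18.5]
150 227.7 [-59.5  18.9]
154 227.5 [-58.2  19.5]
158 227.2 [-57.   20.3]
162 227.1 [-55.7  20.8]
166 227.0 [-54.5  21.4]
170 226.8 [-53.3  22. ]
174 226.5 [-52.1  22.8]
178 226.4 [-50.8  23.3]
182 226.2 [-49.6  24. ]
186 226.1 [-48.4  24.5]
190 225.9 [-47.2  25.1]
194 225.7 [-46.   25.8]
198 225.5 [-44.8  26.5]
202 225.3 [-43.6  27.1]
206 225.1 [-42.4  27.7]
210 224.7 [-41.3  28.5]
214 224.8 [-40.   28.9]
218 224.6 [-38.9  29.5]
222 224.4 [-37.7  30. ]
226 224.2 [-36.5  30.7]
230 224.2 [-35.3  31.1]
234 223.9 [-34.1  31.7]
slope deg 26.880893259286164 [ 0.50690972 49.12088202]
```

Call:
send_rows:
  increments:
    - [[0.02, 0.12, 0.1, 0], [0.04, 0.35, 0.1, 0], [0.06, 0.55, 0.1, 0], [0.085, 0.725, 0.1, 0], [0.085, 0.725, 0.1, 0]]

```text
clock: 20.78
tool_pos: [0.5136, -0.0832, 0.1884]
orientation: [180.0, 0.0, 174.2]
force: [0.4, -1.3, -1.8]
opening: 0.0597
gripper_force: 30.0
```

Call:
send_rows:
  increments:
    - [[0.02, 0.2, 0, 0], [0.04, 0.4, 0, 0], [0.06, 0.6, -0.1, 0], [0.085, 0.725, -0.3, 0], [0.085, 0.725, -0.5, 0], [0.085, 0.725, -0.7, 0], [0.085, 0.725, -0.76, 0], [0.085, 0.725, -0.76, 0]]

```text
clock: 21.78
tool_pos: [0.5302, 0.0594, 0.0361]
orientation: [-180.0, -0.0, 174.0]
force: [0.1, -0.4, -0.7]
opening: 0.0598
gripper_force: 30.0
```

```bash
cat > edge.py <<'E'
from h import *
def look():
    o=ctrl.get_obs(); c=ctrl.calibration('wrist'); P=o['tool_pos']+[0,0,.0188]
    w=snap('wrist')
    a=np.radians(o['orientation'][2]-180); X=np.array([np.cos(a),np.sin(a),0]); Y=np.array([-X[1],X[0],0])
    g=cv2.GaussianBlur(cv2.cvtColor(w,cv2.COLOR_RGB2GRAY).astype(float),(3,3),1)
    dv=np.abs(np.diff(g[:,314])); print('P',P,'F',o['force'],'rows',[(r,int(dv[r])) for r in range(60,282) if dv[r]>8 and dv[r]==dv[r-2:r+3].max()])
    for r in range(130,280,12):
        d=np.diff(g[r]); k=205+np.argmax(np.abs(d[205:250])); n=np.abs(d[k-2:k+3]); col=k+.5+(n*np.arange(-2,3)).sum()/n.sum()
        e,v=ray('wrist',r,col,c); s=((P-.03*Y-e)@Y)/(v@Y); q=e+v*s-P; print(r,round(col,1),int(n.max()),np.round([q@X*1e3,q[2]*1e3],1))
look()
E
python3 edge.py
```

```text
P [0.53024472 0.05937031 0.05490557] F [ 0.09661874 -0.41148132 -0.7447446 ] rows [(69, 15), (143, 31), (223, 21)]
130 248.9 2 [-61.9 -22.2]
142 220.1 13 [-63.3  27.6]
154 227.3 47 [-58.2  19.8]
166 226.7 44 [-54.5  21.8]
178 226.3 47 [-50.8  23.5]
190 225.7 48 [-47.2  25.4]
202 225.2 45 [-43.5  27.1]
214 224.7 44 [-40.   28.9]
226 224.2 47 [-36.4  30.6]
238 223.6 47 [-33.   32.4]
250 223.1 12 [-29.5  34.1]
262 222.6 13 [-26.1  35.8]
274 235.3 13 [-13.4  20.6]
```

Call:
send_rows:
  increments:
    - [[0, 0, -0.04, 0], [0, 0, -0.06, 0], [0.02, -0.002, -0.075, 0], [0.04, -0.004, -0.095, 0], [0.06, -0.006, -0.115, 0], [0.08, -0.008, -0.13, 0], [0.1, -0.01, -0.14, 0], [0.1, -0.01, -0.14, 0]]

```text
clock: 22.82
tool_pos: [0.5494, 0.0577, 0.0086]
orientation: [-180.0, -0.1, 174.0]
force: [-4.1, 0.4, 4.2]
opening: 0.0598
gripper_force: 30.0
```

```bash
python3 edge.py
```

```text
P [0.54940622 0.05774153 0.02735965] F [-4.14071948  0.37151318  4.15481933] rows [(153, 15), (173, 34), (238, 23)]
130 239.4 2 [-64.  -2.]
142 232.2 1 [-61.2  11.7]
154 207.2 4 [-62.  42.]
166 228.0 4 [-54.2  20.1]
178 210.6 47 [-54.9  40.9]
190 211.3 46 [-51.5  41.2]
202 211.8 39 [-48.1  41.7]
214 212.6 44 [-44.5  41.9]
226 213.2 46 [-41.   42.4]
238 213.8 41 [-37.4  42.8]
250 214.4 35 [-33.7  43.2]
262 215.2 10 [-30.   43.5]
274 222.4 10 [-22.5  37.2]
```

Call:
send_rows:
  increments:
    - [[0.01, -0.001, -0.01, 0], [0.02, -0.002, -0.018, 0], [0.02, -0.002, -0.022, 0], [0.02, -0.002, -0.022, 0]]

```text
clock: 23.38
tool_pos: [0.5534, 0.0573, 0.0043]
orientation: [-180.0, -0.1, 174.1]
force: [-5.3, 0.7, 6.3]
opening: 0.0599
gripper_force: 30.0
```

Call:
send_rows:
  increments:
    - [[0, 0, 0.004, 0], [0, 0, 0.008, 0], [0, 0, 0.008, 0], [0, 0, 0.008, 0], [0, 0, 0.008, 0]]
  jaw: 1

```text
clock: 24.0
tool_pos: [0.5541, 0.0575, 0.0053]
orientation: [-180.0, -0.0, 174.1]
force: [0.2, -0.7, -0.3]
opening: 0.0875
gripper_force: 0.0
```

```bash
python3 edge.py
```

```text
P [0.55413994 0.05747298 0.02410214] F [ 0.23226029 -0.7355169  -0.27238772] rows [(185, 31), (256, 22)]
130 240.8 1 [-63.7  -4.6]
142 207.4 2 [-65.2  40.8]
154 243.5 6 [-53.7  -7.2]
166 230.3 9 [-53.5  16.9]
178 217.2 8 [-53.4  34.2]
190 206.4 44 [-52.8  45.5]
202 207.5 43 [-49.3  45.5]
214 208.6 41 [-45.8  45.5]
226 209.7 40 [-42.3  45.5]
238 210.8 44 [-38.6  45.6]
250 211.9 53 [-34.9  45.6]
262 213.0 35 [-31.1  45.5]
274 214.1 38 [-27.2  45.5]
```

Call:
send_rows:
  increments:
    - [[0, 0, 0.045, 0], [-0.06, 0.006, 0.09, 0], [-0.119, 0.0125, 0.09, 0], [-0.119, 0.0125, 0.09, 0], [-0.119, 0.0125, 0.09, 0]]

```text
clock: 24.68
tool_pos: [0.5304, 0.0602, 0.0235]
orientation: [180.0, 0.0, 174.1]
force: [-0.8, -0.5, 0.2]
opening: 0.0874
gripper_force: 0.0
```

Call:
send_rows:
  increments:
    - [[0, 0, 0, 0], [0, 0, 0, 0], [0, 0, 0, 0], [0, 0, 0, 0], [0, 0, 0, 0], [0, 0, 0, 0]]
  jaw: 0.5

```text
clock: 25.42
tool_pos: [0.5302, 0.0599, 0.0232]
orientation: [-180.0, -0.0, 174.0]
force: [0.0, 0.6, -1.5]
opening: 0.0597
gripper_force: 30.0
```

Call:
send_rows:
  increments:
    - [[0, 0, 0.2, 0], [0, 0, 0.5, 0], [0, 0, 0.8, 0], [0, 0, 0.9, 0], [0, 0, 0.9, 0.1], [0, 0, 0.9, 0.2], [0, 0, 0.9, 0.32], [0, 0, 0.9, 0.44], [0, 0, 0.9, 0.56]]

```text
clock: 26.55
tool_pos: [0.5299, 0.0599, 0.2031]
orientation: [180.0, -0.0, -137.5]
force: [0.3, 0.7, -2.9]
opening: 0.0599
gripper_force: 30.0
```

Call:
send_rows:
  increments:
    - [[0.015, -0.2, 0, 0.12], [0.03, -0.4, 0, 0.24], [0.05, -0.6, 0, 0.36], [0.08, -0.75, 0, 0.48], [0.12, -0.78, 0, 0.487], [0.13, -0.78, 0, 0.487], [0.13, -0.78, 0, 0.487]]

```text
clock: 27.42
tool_pos: [0.5563, -0.0952, 0.2031]
orientation: [180.0, 0.0, -96.0]
force: [-0.0, 0.1, -1.6]
opening: 0.0601
gripper_force: 30.0
```

```bash
python3 edge.py
python3 - <<'E'
from h import *
c=ctrl.calibration('wrist'); snap('wrist','w7'); print(ctrl.get_obs()['orientation'])
for t,z in [('coil_seat',.01),('bar_knob',.11),('bar_hinge',.082)]:
    for d in ctrl.spot_point(t,'wrist'): print(t,round(d['conf'],2),np.round(d['pixel']),np.round(onz('wrist',*d['pixel'],z,c),4))
for d in ctrl.trace('chassis','wrist'): print(d['conf'],d['bbox'])
E
```

```text
P [ 0.55630661 -0.09523864  0.2219365 ] F [-0.0093339   0.13159088 -1.61252107] rows [(63, 28), (70, 34), (150, 35), (169, 12), (238, 38), (246, 26), (252, 9)]
130 215.5 35 [-67.5  29.1]
142 216.6 36 [-63.8  29. ]
154 217.6 39 [-60.1  29. ]
166 219.1 15 [-56.2  28.3]
178 205.4 6 [-55.9  43.2]
190 231.5 4 [-44.4  14.4]
202 235.6 4 [-38.2   9.3]
214 243.9 9 [-28.5  -4.4]
226 237.5 10 [-28.2   8.8]
238 229.4 5 [-29.   22.6]
250 244.5 29 [-13.2  -1.2]
262 230.0 18 [-20.5  24.2]
274 231.2 30 [-15.4  23.7]
[ 1.79991036e+02  6.73523989e-03 -9.59579044e+01]
coil_seat 0.78 [ 58. 300.] [ 0.5574 -0.203   0.01  ]
bar_hinge 0.56 [156. 299.] [ 0.5648 -0.1251  0.082 ]
0.87 [206.2, 0.0, 507.3, 199.4]
```

Call:
send_rows:
  increments:
    - [[0.003, -0.15, 0, 0], [0.004, -0.35, 0, 0], [0.006, -0.5, 0, 0], [0.006, -0.546, 0, 0], [0.006, -0.546, 0, 0], [0.006, -0.546, -0.2, 0], [0.006, -0.546, -0.45, 0], [0.006, -0.546, -0.6, 0], [0.006, -0.546, -0.64, 0], [0.006, -0.546, -0.64, 0]]

```text
clock: 28.98
tool_pos: [0.5581, -0.2047, 0.0759]
orientation: [-180.0, -0.0, -95.9]
force: [-0.5, -1.0, -1.8]
opening: 0.06
gripper_force: 30.0
```

Call:
send_rows:
  increments:
    - [[0, 0, -0.04, 0], [0, 0, -0.08, 0], [0, 0, -0.12, 0], [0, 0, -0.15, 0], [0, 0, -0.15, 0], [0, 0, -0.15, 0]]

```text
clock: 29.72
tool_pos: [0.5577, -0.2053, 0.0455]
orientation: [-180.0, -0.0, -96.0]
force: [-0.6, -0.2, -1.4]
opening: 0.0598
gripper_force: 30.0
```

Call:
send_rows:
  increments:
    - [[0, 0, -0.02, 0], [0, 0, -0.04, 0], [0, 0, -0.055, 0], [0, 0, -0.063, 0], [0, 0, -0.066, 0], [0, 0, -0.066, 0]]

```text
clock: 30.48
tool_pos: [0.5574, -0.2052, 0.0332]
orientation: [180.0, -0.0, -95.9]
force: [-4.0, 1.8, 8.3]
opening: 0.0595
gripper_force: 30.0
```

Call:
send_rows:
  increments:
    - [[0, 0, 0.005, 0], [0, 0, 0.005, 0], [0, 0, 0.005, 0], [0, 0, 0.005, 0], [0, 0, 0.005, 0], [0, 0, 0.1, 0], [0, 0, 0.35, 0], [0, 0, 0.65, 0], [0, 0, 0.75, 0], [0, 0, 0.75, 0]]
  jaw: 1

```text
clock: 31.72
tool_pos: [0.5586, -0.2053, 0.1844]
orientation: [-179.8, 0.0, -96.0]
force: [-0.1, -0.1, -0.8]
opening: 0.0877
gripper_force: 0.0
```

```bash
python3 edge.py
python3 - <<'E'
from h import *
from edge import *
c=ctrl.calibration('wrist'); im=snap('wrist','w8'); o=ctrl.get_obs(); print(o['tool_pos'],o['orientation'],o['opening'])
for t,z in [('can',.078),('can_mouth',.01),('bar_knob',.11),('bar_hinge',.082)]:
    for d in ctrl.spot_point(t,'wrist'): print(t,round(d['conf'],2),np.round(d['pixel']),np.round(onz('wrist',*d['pixel'],z,c),4))
for z,pts in [(.078,[(-.03,-.03),(-.03,.03),(.03,.03),(.03,-.03)])]:
    a=np.radians(-6.); Rm=np.array([[np.cos(a),-np.sin(a)],[np.sin(a),np.cos(a)]])
    for p in pts: print(p,np.round(proj('wrist',np.append(Rm@p+[.5575,-.205],z),c)))
for d in ctrl.trace('can','wrist'): print(d['conf'],d['bbox'],cv2.minAreaRect(np.argwhere(d['mask'])[:,::-1].astype(np.float32)))
E
```

```text
P [ 0.55859818 -0.20532511  0.20319396] F [-0.11590069 -0.1399207  -0.7660538 ] rows [(64, 16), (145, 15), (158, 32), (232, 21), (246, 19)]
130 246.1 43 [-62.3 -20.1]
142 226.9 30 [-61.9  15.5]
154 227.7 32 [-57.8  15.6]
166 228.7 35 [-53.5  15.4]
178 229.7 29 [-49.1  15.4]
190 230.5 28 [-44.6  15.4]
202 231.3 26 [-40.1  15.5]
214 238.5 27 [-31.9   5.4]
226 238.3 49 [-27.5   7.2]
238 233.8 33 [-25.9  15.6]
250 234.7 39 [-21.   15.5]
262 235.6 38 [-15.9  15.4]
274 226.4 35 [-18.5  29.3]
P [ 0.55764545 -0.20515614  0.20143853] F [ 0.4913818  -0.86702018  0.13620157] rows [(63, 17), (146, 12), (159, 32), (233, 20), (246, 18)]
130 229.6 45 [-65.5  10.7]
142 224.8 32 [-62.4  18.8]
154 225.7 33 [-58.3  18.7]
166 226.8 33 [-54.1  18.5]
178 227.6 30 [-49.9  18.5]
190 228.5 28 [-45.5  18.5]
202 229.4 26 [-41.1  18.6]
214 230.1 23 [-36.7  18.8]
226 236.7 47 [-28.6  10.1]
238 231.9 30 [-27.3  18.8]
250 232.7 39 [-22.6  18.9]
262 233.7 39 [-17.6  18.7]
274 226.4 34 [-18.7  29.8]
[ 0.55676627 -0.20507506  0.18096916] [ 1.79894012e+02  1.35023980e-02 -9.59724021e+01] 0.08794137110888911
can 0.89 [197. 315.] [ 0.556  -0.2054  0.078 ]
(-0.03, -0.03) [159. 353.]
(-0.03, 0.03) [234. 351.]
(0.03, 0.03) [234. 276.]
(0.03, -0.03) [159. 273.]
```

Call:
send_rows:
  increments:
    - [[0, 0, 0.2, -0.1], [-0.08, 0.08, 0.2, -0.22], [-0.16, 0.16, 0.2, -0.34], [-0.25, 0.26, 0.2, -0.46], [-0.25, 0.26, 0.2, -0.558], [-0.25, 0.26, 0.2, -0.558]]

```text
clock: 32.88
tool_pos: [0.5075, -0.153, 0.2221]
orientation: [-180.0, -0.0, -143.8]
force: [0.9, 0.4, 0.6]
opening: 0.0877
gripper_force: 0.0
```

Call:
send_rows:
  increments:
    - [[-0.06, 0.06, 0, -0.1], [-0.12, 0.12, 0, -0.22], [-0.18, 0.19, 0, -0.34], [-0.25, 0.26, 0, -0.46], [-0.25, 0.26, 0, -0.558], [-0.25, 0.26, 0, -0.558], [-0.25, 0.26, 0, -0.558]]

```text
clock: 33.75
tool_pos: [0.4577, -0.1014, 0.222]
orientation: [-180.0, -0.0, 168.4]
force: [0.1, -0.2, -0.3]
opening: 0.0877
gripper_force: 0.0
```

Run:
```python
from h import *
o=ctrl.get_obs(); print(o['tool_pos'],o['orientation'],o['joint_pos'])
for cam in ['wrist','top','side']:
    c=ctrl.calibration(cam); im=snap(cam,'k_'+cam)
    for t,z in [('bar_knob',.11),('bar_hinge',.082)]:
        for d in ctrl.spot_point(t,cam): print(cam,t,round(d['conf'],2),np.round(d['pixel']),np.round(onz(cam,*d['pixel'],z,c),4))
    for d in ctrl.trace('bar_knob',cam)[:2]: print(d['conf'],d['bbox'])
    if cam=='wrist':
        g=im.max(2); m=(g<45).astype(np.uint8); n,l,s,ce=cv2.connectedComponentsWithStats(m)
        for i in range(1,n):
            if 150<s[i,4]<6000: print('dark',s[i],ce[i],onz(cam,ce[i][1],ce[i][0],.13,c))
```

```text
[ 0.45770958 -0.10140587  0.22198628] [-1.79990396e+02 -1.97652138e-02  1.68380367e+02] [ 1.16584770e+01  9.35243503e-01 -2.46621580e+01  1.12060502e-03
 -6.44245501e+01 -1.13278592e+02]
wrist bar_knob 0.71 [194. 312.] [ 0.4568 -0.1038  0.11  ]
0.82 [304.1, 118.4, 327.2, 286.0]
dark [  0 158  30  39 920] [ 12.57391304 177.80652174] [ 0.39619697 -0.30894865  0.13      ]
dark [404 240  38  44 947] [417.71383316 266.6187962 ] [ 0.52533434 -0.03386993  0.13      ]
dark [189 262  37  21 467] [208.9379015  274.22698073] [ 0.49881566 -0.19528282  0.13      ]
dark [186 316  20  21 273] [193.94139194 325.49450549] [ 0.54140694 -0.22049077  0.13      ]
dark [423 316  22  21 334] [435.11077844 324.68263473] [ 0.58058245 -0.02647522  0.13      ]
top bar_knob 0.43 [250. 340.] [ 0.4688 -0.0923  0.11  ]
0.54 [335.6, 259.3, 341.0, 274.1]
side bar_knob 0.57 [188. 371.] [ 0.4599 -0.0941  0.11  ]
side bar_hinge 0.57 [189. 334.] [ 0.5678 -0.1053  0.082 ]
0.73 [332.4, 181.7, 391.0, 204.6]
```

Call:
send_rows:
  increments:
    - [[0, 0, -0.2, 0], [0, 0, -0.4, 0], [0, 0, -0.55, 0], [0, 0, -0.625, 0], [0, 0, -0.625, 0]]

```text
clock: 34.98
tool_pos: [0.4568, -0.1013, 0.0962]
orientation: [-179.9, -0.1, 168.1]
force: [-0.3, 0.1, 0.1]
opening: 0.0878
gripper_force: 0.0
```

Call:
send_rows:
  increments:
    - [[0, 0, 0, 0], [0, 0, 0, 0], [0, 0, 0, 0], [0, 0, 0, 0], [0, 0, 0, 0], [0, 0, 0, 0], [0, 0, 0, 0], [0, 0, 0, 0], [0, 0, 0, 0]]
  jaw: 0.1

```text
clock: 36.1
tool_pos: [0.4575, -0.1012, 0.0971]
orientation: [180.0, -0.0, 168.1]
force: [-0.1, 1.0, 0.4]
opening: 0.0152
gripper_force: 30.0
```

Call:
send_rows:
  increments:
    - [[-0.0095, -0.057, 0, 0.07], [-0.013, -0.115, 0, 0.14], [-0.0105, -0.173, 0, 0.209], [-0.0015, -0.23, 0, 0.279], [0.013, -0.2865, 0, 0.349], [0.0335, -0.341, 0, 0.419], [0.0595, -0.393, 0, 0.489], [0.0905, -0.442, 0, 0.558], [0.0905, -0.442, 0, 0.558]]

```text
clock: 37.22
tool_pos: [0.4765, -0.1899, 0.0971]
orientation: [-180.0, 0.0, -144.0]
force: [1.8, 1.2, -1.5]
opening: 0.0154
gripper_force: 30.0
```

Call:
send_rows:
  increments:
    - [[0.0365, -0.045, 0, 0.07], [0.077, -0.0865, 0, 0.14], [0.122, -0.1235, 0, 0.209], [0.1705, -0.1555, 0, 0.279], [0.222, -0.182, 0, 0.349], [0.276, -0.203, 0, 0.419], [0.332, -0.2185, 0, 0.489], [0.389, -0.228, 0, 0.558], [0.4, -0.229, 0, 0.565], [0.4, -0.229, 0, 0.565]]

```text
clock: 38.48
tool_pos: [0.5544, -0.2347, 0.0971]
orientation: [179.9, 0.0, -95.6]
force: [-3.1, 3.9, 3.8]
opening: 0.0155
gripper_force: 30.0
```

Call:
send_rows:
  increments:
    - [[0.012, -0.001, 0, 0], [0.025, -0.002, 0, 0], [0.035, -0.002, 0, 0], [0.035, -0.002, 0, 0]]

```text
clock: 38.98
tool_pos: [0.5546, -0.2348, 0.0967]
orientation: [179.2, 0.1, -95.6]
force: [-24.4, 8.8, 20.1]
opening: 0.0155
gripper_force: 30.1
```

Call:
send_rows:
  increments:
    - [[0, 0, 0, 0], [-0.02, 0, 0, 0], [-0.035, 0, 0, 0], [-0.035, 0, 0, 0], [-0.035, 0, 0, 0], [-0.035, 0, 0, 0], [-0.035, 0, 0.3, 0], [-0.035, 0, 0.6, 0], [-0.035, 0, 0.7, 0], [-0.035, 0, 0.7, 0]]
  jaw: 1

```text
clock: 40.22
tool_pos: [0.5567, -0.236, 0.2393]
orientation: [-179.8, -0.0, -95.4]
force: [0.1, -0.7, -0.2]
opening: 0.0877
gripper_force: 0.0
```

Run:
```python
from h import *
o=ctrl.get_obs(); print(o['clock'],o['tool_pos'],o['opening'],o['force'])
for cam in ['wrist','side','top']:
    c=ctrl.calibration(cam); im=snap(cam,'f_'+cam)
    for t,z in [('bar_knob',.11),('bar_hinge',.082),('can',.078)]:
        for d in ctrl.spot_point(t,cam)[:4]: print(cam,t,round(d['conf'],2),np.round(d['pixel']),np.round(onz(cam,*d['pixel'],z,c),4))
```

```text
40.225 [ 0.55666376 -0.23599398  0.23934623] 0.08769304747352998 [ 0.07292472 -0.66745615 -0.16386351]
wrist bar_knob 0.6 [188. 317.] [ 0.5548 -0.2366  0.11  ]
wrist bar_hinge 0.89 [290. 317.] [ 0.565  -0.1227  0.082 ]
wrist can 0.63 [212. 320.] [ 0.555  -0.2044  0.078 ]
side bar_knob 0.77 [159. 347.] [ 0.5563 -0.23    0.11  ]
side bar_hinge 0.56 [186. 337.] [ 0.5602 -0.1189  0.082 ]
side can 0.67 [286. 372.] [0.4025 0.2252 0.078 ]
side can 0.62 [263. 263.] [0.6535 0.2214 0.078 ]
side can 0.56 [330. 307.] [0.5044 0.3682 0.078 ]
side can 0.55 [171. 343.] [ 0.5635 -0.2133  0.078 ]
top bar_knob 0.81 [215. 392.] [ 0.5648 -0.2322  0.11  ]
top bar_hinge 0.66 [212. 351.] [ 0.5756 -0.1214  0.082 ]
top can 0.95 [232. 199.] [0.5108 0.2953 0.078 ]
top can 0.84 [273. 258.] [0.4024 0.1269 0.078 ]
top can 0.82 [180. 259.] [0.6613 0.1354 0.078 ]
top can 0.73 [223. 383.] [ 0.5493 -0.2112  0.078 ]
```

```bash
python3 -c "
from plant import ctrl; print(ctrl.close_job())"
```

```text
the job is handed in; nothing more can be done
None
```

The job is handed in: the can stands mouth down over the coil, the bar is against its closed stop, and the gripper is clear. My last measurements agree, but closing the job returned no verdict.

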